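# Lift the hot oven lid with the lid lifter, balanced, onto the cork mat

### The arm

A 7-joint arm with a two-finger parallel gripper is mounted at the origin on the work surface. World frame = base frame: x ahead of the robot, y to its left, z up, the work surface at z = 0. Lengths are in mm, angles in rad, forces in N, time in s.
With the tool pointing down it reaches from about 400 to 875 mm from the base axis. Payload 4.4 kg.
Tool frame: the origin (TCP) lies at the very end of the fingers, on their centre line; the grasp point (between the pads) lies 19 mm behind it (ctrl.grip_point_offset is the distance from the TCP to the grasp point, in mm); z points along the fingers, y is the line along which they close (so a half turn about z gives the same grasp; the last joint's range is limited). The gripper opens to 85 mm and grips with 20 to 120 N. Pads are 22 mm wide; open, the fingers measure 114 mm over their backs; the gripper's body (76 mm by 85 mm) begins 54 mm behind the grasp point. The pads swing forward as they close: fully open they stand 13 mm farther back than shut.
Start: joints at [-1.313, 0.628, 0.038, 1.517, -0.027, 0.996, -0.02], TCP at [206.788, 616.244, 231.313] pointing down, gripper open.
Joint ranges: [-3.06, 3.06], [-0.37, 2.12], [-1.25, 1.32], [0.18, 2.47], [-1.1, 4.24], [0.23, 1.98], [-2.94, 2.94]. Speed limits (rad/s): [2.57, 2.57, 3.14, 3.14, 3.14, 3.14, 3.14].

### API

Orientations are given as [roll, pitch, yaw] about the fixed x, y, z axes, in that order (R = Rz(yaw) Ry(pitch) Rx(roll)).
In Python, from cell import ctrl gives the robot as it stands.
- The arm moves only by the tool jog_arm, never from a script. Its argument "increments" is one flat list of numbers, 7 for each row, row after row: the finger opening in cm, from 0 to 8.54, then the shift along the tool's x, y, z in cm, then the turn, a rotation vector about the tool's x, y, z in degrees. In form: [fingers, x, y, z, rx, ry, rz, fingers, x, y, z, rx, ry, rz, ...]. A call has 1 to 20 rows; each row is the pose to reach, as a shift and turn from the pose commanded when the call began, along the tool's axes at that moment; what a row does not reach only later rows make up. A row lasts 1/10 s, in which the tool goes at most 50 mm and 8.59 degrees, less where a joint would pass 70% of its speed; a pose out of reach is approached as far as the arm can. A call with a gripper value outside its range is refused whole. The fingers move at their own pace and stop on an object; the grip force is fixed at half the most. Time passes only in rows, so rows that repeat a pose let the fingers close. It gives the time, the measured TCP pose, the force, the opening and the grip force at its end, in the units of the state.
- ctrl.read_state(): the state, without advancing time (a new reading comes with each control period).
- ctrl.get_image(name): name is "side" or "top" or "wrist"; returns the picture (400x640x3 uint8, red, green, blue); there is no depth.
- ctrl.camera_params(name): a dict with "fx", "fy", "cx", "cy" (pixels), "distortion" ([k1, k2, p1, p2, k3] as OpenCV has them; the pictures are not rectified), "extrinsics" (4x4, takes a point from world to camera coordinates). Camera axes: x right, y down, z forward; pixel columns grow to the right and rows downward; lengths in mm; the calibration is good to about 2 mm. A picture is of the moment at which its call begins: read the wrist's pose just before it. camera_params takes no time and is no camera call; for the wrist camera it gives the pose at the moment of the call.
- ctrl.finish_job(): hands the job in; it is judged then, once.
The state is a dict: "clock": time; "qpos": joint angles; "qd": joint speeds; "tau": joint torques, N m; "eef_pos": TCP position; "tool_rot": TCP orientation; "force": force on the tool from outside, world axes, zero at the start; "torque": the same for the moment, N m; "width": finger opening in mm; "gripper_force": force on a finger pad.
Only numpy, scipy, OpenCV 4.12 (cv2) and the standard library are available. Lean on these libraries where they do the work, as an engineer would, in place of code of your own. Each camera call takes 0.05 s, during which the arm holds its last target. There are 200 camera calls.

### The job

The lid of the small curing oven is hot and heavier at one end of its bar, which you cannot see: with the lid lifter from its holder, hook under the bar, find by feel the spot where the lid balances, lift it off level, and set it down gently, flat, in the middle of the round cork mat. Then unhook the lifter and stand it back in its holder. Never let the lid tip noticeably or press hard on it, touch the hot lid and oven only with the lifter, and leave the other things on the bench alone.

Things in the scene. Friction and masses are not known exactly. Their poses are not given: they have to be found in the camera images.
- lifter_grip (a point): Centre of the lid lifter's handle, a dark upright wooden block 26 (x) x 20 (y) x 60 mm tall; grasp it across y. The lifter is loose, 180 g, 160 mm tall, and stands upright in the holder, hook down. z runs up the stem, x the way the hook opens. The hook's carrying face lies 124 mm straight below this point. Poses of the lifter are not given while it is held.
- lifter: Lid lifter: steel C-hook under a stem, 8 mm wide in y, open to +x. Origin: middle of the prong's underside, 130 mm below the handle's centre. Prong: flat, 6 mm thick, x = -16 to 16 mm; lip at its tip 4 mm high, x = 11 to 16; back of the C at x = -16 to -10; inside of the C 32 mm high. The bar is carried on the prong, best at x = 0, straight below the handle.
- lid_bar (a point): Middle of the lid's handle bar, on the bar's axis. The bar is straight and level along y, 8 mm round; its axis is 24 mm above the lid's top face, so 20 mm are free beneath it. It stands on two posts 8 mm round at y = -66 and +66 mm: a hook 8 mm wide fits under it with its middle up to 56 mm either side of this point.
- lid: Hot lid, loose, 0.65 to 0.75 kg: aluminium disc 180 mm wide, 22 mm thick, on a spigot 140 mm wide, 6 mm deep, loose in the oven's mouth. Origin: centre of the disc's lower face, 46 mm below the bar's axis. A heavy block hidden inside puts its balance point up to 49 mm from the middle along the bar (y), either way. Raised at one spot of the bar it tips about the disc's edge on the heavy side.
- oven: Small top-loading curing oven, fixed, grey box 210 x 210 x 80 mm, origin at the centre of its underside; round mouth 150 mm wide and 60 mm deep in its top.
- mat: Round cork mat, fixed, 224 mm in diameter, top 16 mm above its origin (centre of the underside, on the bench). Standing on it the lid rests on its spigot, its origin then 22 mm above the bench.
- holder: Lifter holder, fixed, black block 85 (x) x 65 (y) x 56 mm, origin at the centre of its underside; slot in its top 40 mm (x) by 15 mm (y), 50 mm deep, edges bevelled 6 mm, its floor 6 mm above the bench. The lifter stands in it with its x along the holder's x.
- mouse: Computer mouse, 62 mm across, 31 mm high; leave it alone.
- printed_part: Printed plastic part, 82 mm tall; leave it alone.
- jar: Jar, 56 mm across, 70 mm tall; leave it alone.
- driver: Screwdriver lying on the bench; leave it alone.
Not all that is in view belongs to the job. Of the things that look like the mat, take the one that is nearest to the robot's base at the start.

How it is judged:
By the outcome, as a careful person would: the job done as asked, in the order asked, and still so for the second after the job is handed in, with the robot touching nothing.
It also fails if it takes over 72 s, if anything falls off the work surface, if the arm or the gripper's body presses on something with over 40 N, if the wrist force passes 120 N, or if a joint passes its speed limit or range.

## Working session

There is one attempt and no reset: what is moved stays moved. The work goes in short steps, Python scripts to look and compute and a tool call to move; the robot and the scene stay as the last step left them, time stands still between calls to the robot, and variables do not carry over. Pictures are saved under pics/ and viewed, at most 12 in all, crops included, and the job is handed in when it is done.

Besides the shell and the picture viewer there is one more tool, called as name(argument=value, ...), one argument or row to a line, values as JSON. jog_arm: Moves the arm, as the interface text tells. Its arguments: {"type":"object","properties":{"increments":{"type":"array","items":{"type":"number"}}},"required":["increments"]}

```bash
mkdir -p pics
python3 - <<'E'
from cell import ctrl
import cv2
s=ctrl.read_state();print(s)
for n in("top","side"):
    cv2.imwrite(f"pics/{n}0.png",ctrl.get_image(n)[:,:,::-1]);p=ctrl.camera_params(n);print(n,p)
E
```

```text
{'clock': 0.0, 'qpos': array([-1.31280853,  0.62934843,  0.03842301,  1.51840092, -0.0269972 ,
        0.99629803, -0.02002509]), 'qd': array([ 0.00081923, -0.00152687, -0.00115803, -0.00012673,  0.00118051,
       -0.0003418 , -0.00060137]), 'tau': array([-1.16925216e-04, -5.63385737e+01,  1.22596722e+00, -1.93445045e+01,
        1.09487964e-02,  1.04563544e-02,  5.60654158e-06]), 'eef_pos': array([206.56262756, 615.62566406, 230.37673057]), 'tool_rot': array([-3.13965545e+00,  1.77130268e-05,  2.81779588e+00]), 'force': array([-0.29775117, -0.0304484 , -0.32763808]), 'torque': array([-0.0356494 ,  0.02502565,  0.01175113]), 'gripper_force': 0.0, 'width': 85.34642638038663}
top {'fx': 392.08625518859367, 'fy': 392.08625518859367, 'cx': 318.73322562946606, 'cy': 196.20923922642967, 'distortion': array([-0.05620778,  0.        ,  0.        ,  0.        ,  0.        ]), 'extrinsics': array([[-1.12186020e-02, -9.99671660e-01,  2.30372440e-02,
        -4.76461158e+01],
       [-9.95775424e-01,  9.06920006e-03, -9.13731625e-02,
         5.66977408e+02],
       [ 9.11342317e-02, -2.39650005e-02, -9.95550215e-01,
         1.09195578e+03],
       [ 0.00000000e+00,  0.00000000e+00,  0.00000000e+00,
         1.00000000e+00]])}
side {'fx': 471.7220928699066, 'fy': 471.7220928699066, 'cx': 328.23644689486986, 'cy': 198.994530296482, 'distortion': array([-0.14462215,  0.        ,  0.        ,  0.        ,  0.        ]), 'extrinsics': array([[-9.99466043e-01, -3.26586805e-02, -1.01971403e-03,
         5.42417013e+02],
       [-1.80132736e-02,  5.76767504e-01, -8.16709721e-01,
         1.23242269e+02],
       [ 2.72607997e-02, -8.16255264e-01, -5.77047825e-01,
         1.15804252e+03],
       [ 0.00000000e+00,  0.00000000e+00,  0.00000000e+00,
         1.00000000e+00]])}
```

View pics/top0.png

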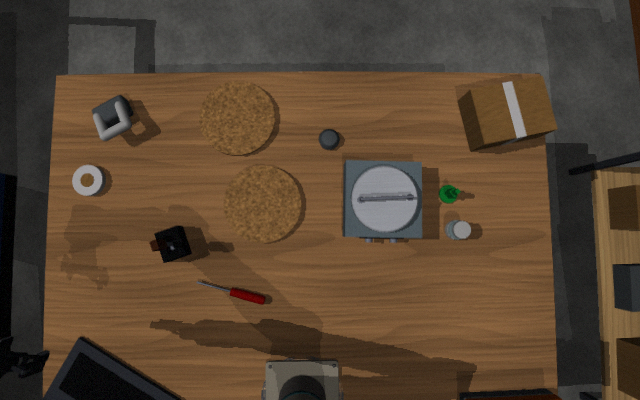

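View pics/side0.png

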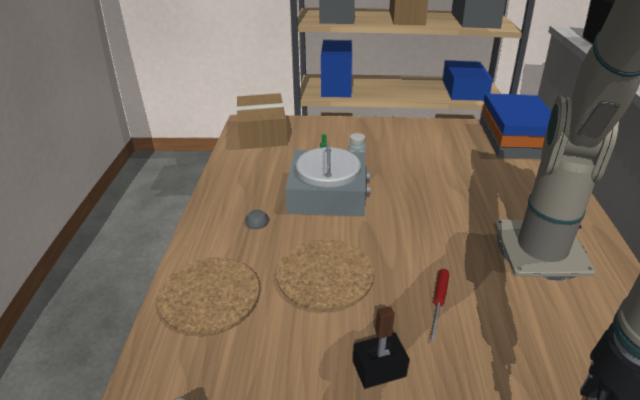

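Two mats look alike in the top view, at (262,204) and (238,118). The first is nearer the base at about (303,390), so it is the one meant. I'll confirm this in an enlarged crop that also covers the holder and oven.

```bash
python3 - <<'E'
import cv2,numpy as np
t=cv2.imread("pics/top0.png");s=cv2.imread("pics/side0.png")
a=cv2.resize(t[140:280,145:305],None,fx=2.5,fy=2.5,interpolation=2)   #400x350
b=cv2.resize(t[150:250,335:435],None,fx=3.5,fy=3.5,interpolation=2)  #350x350
c=cv2.resize(s[295:395,340:420],None,fx=2.5,fy=2.5,interpolation=2) #200x250
d=cv2.resize(s[135:220,280:380],None,fx=2.9,fy=2.9,interpolation=2) #290x246
o=np.zeros((600,800,3),np.uint8)
o[:350,:400]=a;o[:350,400:750]=b;o[350:600,:200]=c;o[350:350+d.shape[0],220:220+d.shape[1]]=d
e=cv2.resize(t[220:268,145:195],None,fx=5,fy=5,interpolation=2);o[355:595,540:790]=e
cv2.imwrite("pics/crop1.png",o)
E
cat > h.py <<'E'
from cell import ctrl
import cv2,numpy as np
from scipy.spatial.transform import Rotation as R
def ray(n,uv,p=None):
    p=p or ctrl.camera_params(n);K=np.array([[p["fx"],0,p["cx"]],[0,p["fy"],p["cy"]],[0,0,1]])
    q=cv2.undistortPoints(np.array([[uv]],float),K,p["distortion"])[0,0]
    E=p["extrinsics"];d=E[:3,:3].T@np.r_[q,1];o=-E[:3,:3].T@E[:3,3];return o,d
def atz(n,uv,z,p=None):
    o,d=ray(n,uv,p);return (o+d*(z-o[2])/d[2])
def proj(n,P,p=None):
    p=p or ctrl.camera_params(n);K=np.array([[p["fx"],0,p["cx"]],[0,p["fy"],p["cy"]],[0,0,1]]);E=p["extrinsics"]
    return cv2.projectPoints(np.array(P,float).reshape(-1,3),cv2.Rodrigues(E[:3,:3])[0],E[:3,3],K,p["distortion"])[0][:,0]
E
```

```text
(no output)
```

View pics/crop1.png

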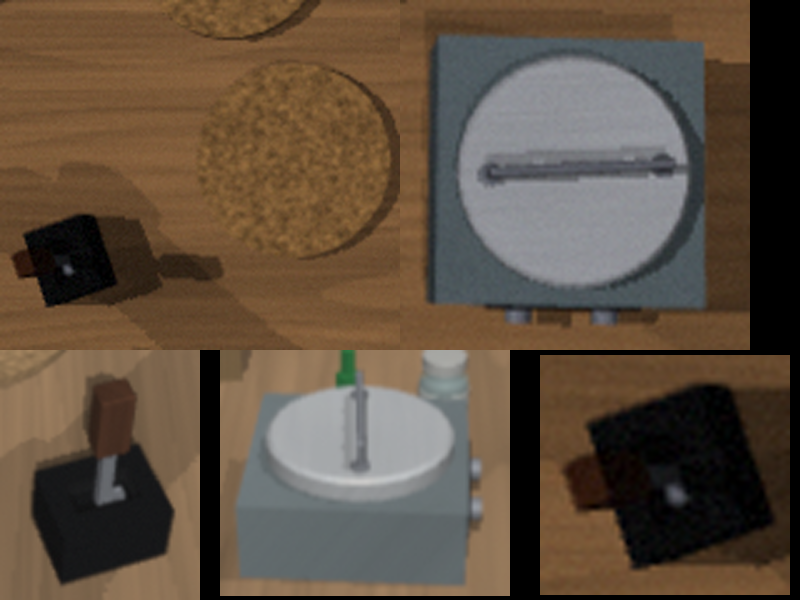

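Run:
```python
from h import *
f=lambda x,y,z,n:print(n,(x,y),atz(n,(x,y),z).round(1))
f(262.6,203.2,16,"top");f(384.4,199.1,102,"top");f(360.7,199.1,126,"top");f(410.1,197.1,126,"top")
for x,y in [(33,485),(133,450),(172,510),(65,545)]: f(340+x/2.5,295+(y-350)/2.5,56,"side")
for x,y in [(588,425),(728,385),(773,523),(638,568)]: f(145+(x-540)/5,220+(y-355)/5,56,"top")
f(386,308.5,166,"side");f(384,336,106,"side");f(153,245,166,"top")
f(325.5,274,16,"side")
for x,y in [(272,440),(452,440),(360,385),(360,492)]: f(280+(x-220)/2.9,135+(y-350)/2.9,102,"side")
for x,y in [(358,466),(360,380)]: f(280+(x-220)/2.9,135+(y-350)/2.9,126,"side")
p=ctrl.camera_params("wrist");E=p["extrinsics"];s=ctrl.read_state()
print(p["fx"],p["fy"],p["cx"],p["cy"]);T=np.eye(4);T[:3,:3]=R.from_euler("xyz",s["tool_rot"]).as_matrix();T[:3,3]=s["eef_pos"];print((E@T).round(3))
```

```text
top (262.6, 203.2) [548.8 107.6  16. ]
top (384.4, 199.1) [ 550.2 -227.   102. ]
top (360.7, 199.1) [ 548.8 -160.2  126. ]
top (410.1, 197.1) [ 552.8 -290.4  126. ]
side (353.2, 349.0) [485.4 355.9  56. ]
side (393.2, 335.0) [409.8 322.1  56. ]
side (408.8, 359.0) [385.5 376.2  56. ]
side (366.0, 373.0) [463.4 407.   56. ]
top (154.6, 234.0) [463.3 400.8  56. ]
top (182.6, 226.0) [484.8 323.4  56. ]
top (191.6, 253.6) [409.1 297.4  56. ]
top (164.6, 262.6) [385.1 371.5  56. ]
side (386, 308.5) [433.8 354.1 166. ]
side (384, 336) [433.3 364.5 106. ]
top (153, 245) [436.4 360.8 166. ]
side (325.5, 274) [545.  120.7  16. ]
side (297.9310344827586, 166.0344827586207) [ 631.9 -205.3  102. ]
side (360.0, 166.0344827586207) [ 462.9 -210.5  102. ]
side (328.2758620689655, 147.06896551724137) [ 552.7 -314.   102. ]
side (328.2758620689655, 183.9655172413793) [ 546.4 -119.1  102. ]
side (327.58620689655174, 175.0) [ 548.3 -124.1  126. ]
side (328.2758620689655, 145.3448275862069) [ 551.6 -280.7  126. ]
358.6586765889108 358.6586765889108 321.53738308537237 198.75868419647423
[[ -0.      1.     -0.      0.207]
 [ -0.953  -0.     -0.304  31.243]
 [ -0.304   0.      0.953 159.154]
 [  0.      0.      0.      1.   ]]
```

The near mat is confirmed: centre at top pixel (262.6,203.2), about (549,108). In both crops the holder's long axis is at roughly 24°, and the hook's back is on the -x side, so it opens toward world +x. Next I'll look at the holder from close up.

jog_arm(
  increments=[8.5, -7, -4, -1, 0, 0, -8, 8.5, -12, -7, -3, 0, 0, -16, 8.5, -18, -10.5, -3, 0, 0, -24, 8.5, -24, -14, -3, 0, 0, -32, 8.5, -28, -16, -3, 0, 0, -40, 8.5, -29.8, -17.2, -3, 0, 0, -42.6, 8.5, -29.8, -17.2, -3, 0, 0, -42.6, 8.5, -29.8, -17.2, -3, 0, 0, -42.6],
)

```text
clock: 0.9
eef_pos: [440.6, 350.5, 261.0]
tool_rot: [-3.136, 0.001, -2.735]
force: [0.7, -0.2, 0.2]
width: 84.9
gripper_force: 0.0
```

Run:
```python
from h import *
import json
s=ctrl.read_state();p=ctrl.camera_params("wrist");im=ctrl.get_image("wrist")
print(s["clock"],s["eef_pos"],s["tool_rot"],s["qpos"].round(2),s["force"])
cv2.imwrite("pics/w1.png",cv2.resize(im[:,:,::-1],(800,500),interpolation=2))
np.save("w1.npy",p,allow_pickle=True)
```

```text
0.9 [440.60534758 350.48770226 261.01551005] [-3.13589439e+00  7.55310593e-04 -2.73459702e+00] [-0.63  0.47 -0.14  1.72  0.09  0.95  1.17] [ 0.74800506 -0.16385978  0.22311866]
```

View pics/w1.png

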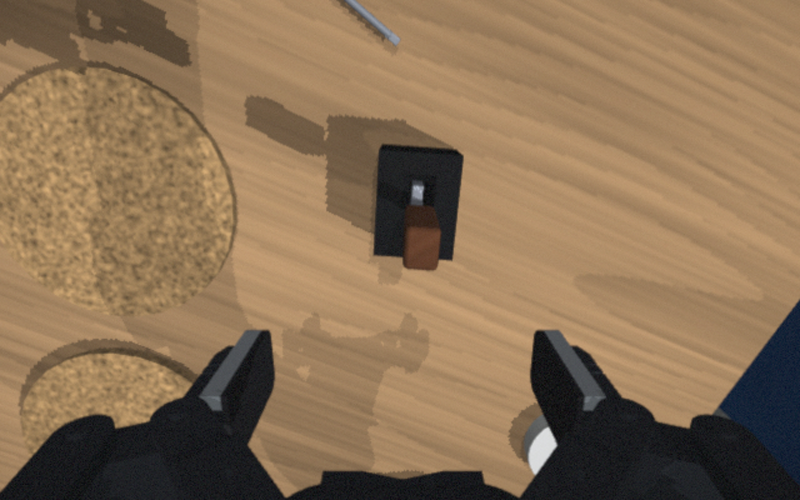

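The handle's top face has corners at (407,240), (440,240), (436,269) and (404,267) in the enlarged picture. The holder's top corners are (380,154), (462,157), (453,260) and (375,255). The hook's back points to image up (tool +x), which agrees with the hook opening toward world +x.

Run:
```python
from h import *
p=np.load("w1.npy",allow_pickle=True).item()
f=lambda x,y,z:atz("wrist",(x/1.25,y/1.25),z,p)
h=np.array([f(*c,166) for c in [(407,240),(440,240),(436,269),(404,267)]]);print(h.round(1),h.mean(0))
q=np.array([f(*c,56) for c in [(380,154),(462,157),(453,260),(375,255)]]);print(q.round(1),q.mean(0))
a=lambda v:np.degrees(np.arctan2(v[1],v[0]))
print(a(h[3]-h[0]),a(h[2]-h[1]),a(h[0]-h[1])-90,a(h[3]-h[2])-90)
print(a(q[3]-q[0]),a(q[2]-q[1]),a(q[0]-q[1])-90,a(q[3]-q[2])-90)
# stem mid-lower point at C top z~56
print(f(417,186,56),f(422,207,106))
# mat ellipse: right/top edge points
m=np.array([f(*c,16) for c in [(236,208),(226,150),(190,98),(130,66),(60,68),(225,250),(195,295),(140,312)]])
A=np.c_[2*m[:,:2],np.ones(8)];s=np.linalg.lstsq(A,(m[:,:2]**2).sum(1),rcond=None)[0];print("mat",s[:2],np.sqrt(s[2]+s[:2]@s[:2]))
```

```text
[[432.9 349.7 166. ]
 [425.7 366.4 166. ]
 [442.  371.5 166. ]
 [448.1 354.5 166. ]] [437.16152438 360.55269107 166.        ]
[[408.3 317.2  56. ]
 [385.6 375.5  56. ]
 [463.5 404.7  56. ]
 [484.9 344.5  56. ]] [435.57022115 360.46446598  56.        ]
17.434150831397965 17.250074087018593 -156.58256265198736 -160.36707152059932
19.588592320230195 20.5653115470206 -158.7042920443197 -160.44326223073767
[419.51692389 352.99170546  56.        ] [423.85044933 357.17640607 106.        ]
mat [539.16156905 114.41789169] 110.51434943963564
```

jog_arm(
  increments=[8.5, -0.2, 0.1, 3, 0, 0, 4, 8.5, -0.2, 0.1, 6, 0, 0, 4, 8.5, -0.2, 0.1, 6, 0, 0, 4, 8.5, -0.2, 0.1, 6, 0, 0, 4, 8.5, -0.2, 0.1, 6, 0, 0, 4, 8.5, -0.2, 0.1, 6, 0, 0, 4],
)

```text
clock: 1.55
eef_pos: [436.5, 361.1, 202.8]
tool_rot: [3.14, 0.002, -2.791]
force: [-0.3, -0.4, -0.5]
width: 84.6
gripper_force: 0.0
```

Run:
```python
from h import *
s=ctrl.read_state();p=ctrl.camera_params("wrist");im=ctrl.get_image("wrist")
print(s["clock"],s["eef_pos"],s["tool_rot"],s["force"])
cv2.imwrite("pics/w2.png",cv2.resize(im[:,:,::-1],(800,500),interpolation=2))
np.save("w2.npy",p,allow_pickle=True)
for z in(166,136,106):
  print(proj("wrist",[436,360.5,z],p)*1.25)
# footprint on tool axis
```

```text
1.55 [436.4512816  361.09924203 202.76871277] [ 3.14041283e+00  2.46276773e-03 -2.79117178e+00] [-0.32315484 -0.37276177 -0.48699778]
[[400.69547468 293.30076249]]
[[400.79361736 269.05013257]]
[[400.86948057 250.31392764]]
```

View pics/w2.png

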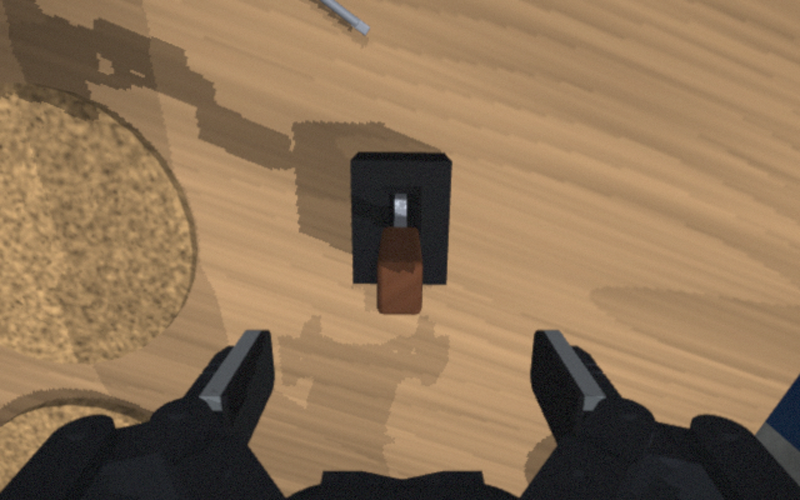

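The gripper is aligned: the handle's top is centred at (400,290) and the prediction was (401,293). I'll descend and grasp.

jog_arm(
  increments=[8.5, 0.1, 0, 3, 0, 0, 0, 8.5, 0.1, 0, 6, 0, 0, 0, 8.5, 0.1, 0, 8.4, 0, 0, 0, 8.5, 0.1, 0, 8.4, 0, 0, 0, 5, 0.1, 0, 8.4, 0, 0, 0, 3, 0.1, 0, 8.4, 0, 0, 0, 1, 0.1, 0, 8.4, 0, 0, 0, 1, 0.1, 0, 8.4, 0, 0, 0, 1, 0.1, 0, 8.4, 0, 0, 0, 1, 0.1, 0, 8.4, 0, 0, 0, 1, 0.1, 0, 8.4, 0, 0, 0, 1, 0.1, 0, 8.4, 0, 0, 0],
)

```text
clock: 2.8
eef_pos: [435.6, 360.0, 118.3]
tool_rot: [3.141, 0.001, -2.792]
force: [0.1, -1.0, 6.8]
width: 19.6
gripper_force: 59.1
```

Run:
```python
from h import *
s=ctrl.read_state();print(s["clock"],s["eef_pos"],s["tool_rot"],s["force"],s["torque"],s["width"],s["gripper_force"])
p=np.load("w2.npy",allow_pickle=True).item()
m=np.array([atz("wrist",(x/1.25,y/1.25),16,p) for x,y in [(197,240),(190,200),(165,155),(120,110),(75,90),(185,290),(150,335),(100,360)]])
A=np.c_[2*m[:,:2],np.ones(8)];c=np.linalg.lstsq(A,(m[:,:2]**2).sum(1),rcond=None)[0];print("mat",c[:2],np.sqrt(c[2]+c[:2]@c[:2]))
from scipy.optimize import least_squares
print(least_squares(lambda q:np.hypot(*(m[:,:2]-q).T)-112,[545,112]))
```

```text
2.8 [435.61237469 360.00534084 118.30706336] [ 3.14125988e+00  1.46940769e-03 -2.79187347e+00] [ 0.06733706 -1.00314421  6.78054509] [-0.23773059  0.08725338 -0.00402678] 19.572023121494734 59.08032774925232
mat [540.24208366 112.77360208] 111.54076566497373
     message: Both `ftol` and `xtol` termination conditions are satisfied.
     success: True
      status: 4
         fun: [ 9.792e-01  2.120e+00  1.213e+00  8.540e-01 -2.683e+00
               -2.759e+00 -2.646e+00  2.599e+00]
           x: [ 5.404e+02  1.121e+02]
        cost: 18.10739065341607
         jac: [[ 2.742e-01 -9.617e-01]
               [ 5.250e-01 -8.511e-01]
               ...
               [-5.760e-01 -8.174e-01]
               [-8.824e-01 -4.705e-01]]
        grad: [ 7.123e-08 -2.415e-08]
  optimality: 7.12336205577202e-08
 active_mask: [ 0.000e+00  0.000e+00]
        nfev: 5
        njev: 5
```

jog_arm(
  increments=[1, 0, 0, -2, 0, 0, 0, 1, 0, 0, -6, 0, 0, 0, 1, 0, 0, -11, 0, 0, 0, 1, 0, 0, -15, 0, 0, 0, 1, 0, 0, -16.8, 0, 0, 0, 1, 0.5, -2, -16.8, 0, 0, 0, 1, 1.5, -6, -16.8, 0, 0, 1.5, 1, 2.5, -10, -16.8, 0, 0, 3, 1, 3.5, -15, -16.8, 0, 0, 4.5, 1, 5, -20, -16.8, 0, 0, 6, 1, 6, -25, -16.8, 0, 0, 8, 1, 7.5, -30, -16.8, 0, 0, 10, 1, 8.5, -35, -16.8, 0, 0, 12, 1, 10, -40, -16.8, 0, 0, 14, 1, 11, -45, -16.8, 0, 0, 15, 1, 12, -50, -16.8, 0, 0, 16, 1, 13, -54, -16.8, 0, 0, 17, 1, 14, -57.3, -16.8, 0, 0, 18.2, 1, 14, -57.3, -16.8, 0, 0, 18.2, 1, 14, -57.3, -16.8, 0, 0, 18.2],
)

```text
clock: 4.8
eef_pos: [499.2, -227.1, 284.7]
tool_rot: [3.141, -0.001, -3.112]
force: [0.4, 1.2, -2.6]
width: 19.1
gripper_force: 59.3
```

jog_arm(
  increments=[1, 0, 0, 0, 0, 0, 0, 1, 0, 0, 0, 0, 0, 0, 1, 0, 0, 0, 0, 0, 0],
)

```text
clock: 5.1
eef_pos: [500.2, -225.2, 285.4]
tool_rot: [3.141, 0.0, -3.107]
force: [0.1, -0.1, -1.4]
width: 19.3
gripper_force: 59.3
```

Run:
```python
from h import *
s=ctrl.read_state();p=ctrl.camera_params("wrist");im=ctrl.get_image("wrist")
print(s["clock"],s["eef_pos"],s["tool_rot"],s["force"],s["torque"],s["width"],s["gripper_force"])
cv2.imwrite("pics/w3.png",cv2.resize(im[:,:,::-1],(800,500),interpolation=2))
np.save("w3.npy",p,allow_pickle=True)
```

```text
5.1 [ 500.17235812 -225.20678874  285.38188747] [ 3.14114342e+00  7.71036918e-05 -3.10716549e+00] [ 0.0696202  -0.13789404 -1.43282726] [-0.04067185  0.04341046  0.00734957] 19.300705917539634 59.28297221660614
```

View pics/w3.png

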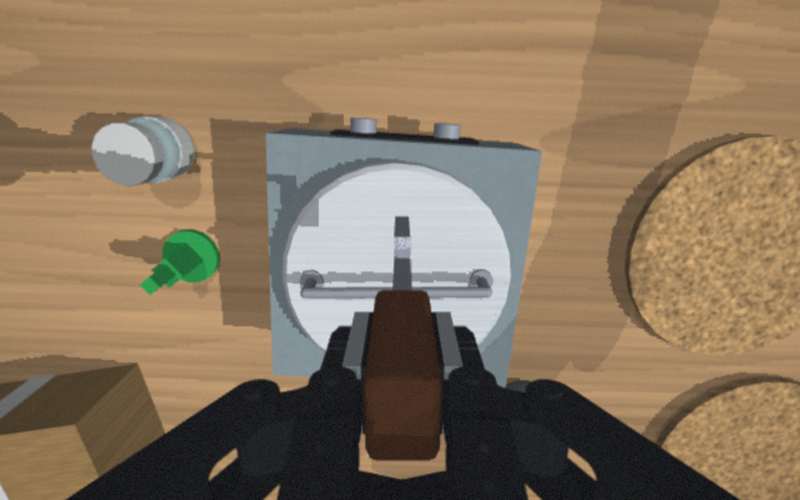

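The picture shows the bar level in the image from (302,293) to (492,292), and the lid disc spanning columns 286 to 511. The hook's stem is on column 402, and the right-hand mat's edge starts at column 628.

Run:
```python
from h import *
from scipy.optimize import least_squares
p=np.load("w3.npy",allow_pickle=True).item()
f=lambda x,y,z:atz("wrist",(x/1.25,y/1.25),z,p)
a,b=f(302,293,126),f(492,292,126);print("bar",a,b,(a+b)/2,np.linalg.norm(a-b),np.degrees(np.arctan2((b-a)[1],(b-a)[0])))
a,b=f(313,279,102),f(480,279,102);print("posts",a,b,(a+b)/2,np.linalg.norm(a-b))
def circ(pts,z,r,g):
  m=np.array([f(x,y,z) for x,y in pts])[:,:2];q=least_squares(lambda q:np.hypot(*(m-q).T)-r,g);print(q.x,q.fun.round(1))
circ([(286,265),(511,270),(398,164),(330,183),(470,183),(300,220),(497,220)],102,90,[550,-225])
circ([(628,255),(640,205),(670,165),(710,142),(650,310),(690,345),(740,352)],16,112,[545,110])
```

```text
bar [ 554.71560645 -296.23405999  126.        ] [ 549.18873977 -157.81411681  126.        ] [ 551.95217311 -227.0240884   126.        ] 138.53023830240537 92.2865058685048
posts [ 553.13033323 -292.69496952  102.        ] [ 548.67897777 -162.631753    102.        ] [ 550.9046555  -227.66336126  102.        ] 130.13936706094665
[ 551.98211584 -225.86515598] [-2.1 -2.6 -0.1  1.1  2.3 -1.8 -2. ]
[538.94217138 107.62834   ] [ 0.3  3.2  3.9 -0.4 -6.5  0.8  6.9]
```

jog_arm(
  increments=[1, 0, -0.35, 2, 0, 0, 0, 1, 0, -0.35, 4.5, 0, 0, 0, 1, 0, -0.35, 6, 0, 0, 0, 1, 0, -0.35, 6.6, 0, 0, 0, 1, 0, -0.35, 6.6, 0, 0, 0, 1, 0, -0.35, 6.6, 0, 0, 0, 1, 0, -0.35, 6.6, 0, 0, 0],
)

```text
clock: 5.85
eef_pos: [500.8, -230.2, 220.3]
tool_rot: [-3.141, 0.002, -3.109]
force: [0.2, 0.5, -1.8]
width: 19.4
gripper_force: 59.3
```

jog_arm(
  increments=[1, -1, 0, 0, 0, 0, 0, 1, -2, 0, 0, 0, 0, 0, 1, -3, 0, 0, 0, 0, 0, 1, -4, 0, 0, 0, 0, 0, 1, -4.8, 0, 0, 0, 0, 0, 1, -5.1, 0, 0, 0, 0, 0, 1, -5.1, 0, 0, 0, 0, 0, 1, -5.1, 0, 0, 0, 0, 0, 1, -5.1, 0, 0, 0, 0, 0],
)

```text
clock: 6.75
eef_pos: [550.5, -228.5, 219.3]
tool_rot: [3.142, -0.001, -3.11]
force: [-0.0, 0.6, -1.5]
width: 19.3
gripper_force: 59.3
```

Run:
```python
from h import *
F=[]
im=ctrl.get_image("side")
cv2.imwrite("pics/s2.png",cv2.resize(im[120:220,260:390,::-1],None,fx=5,fy=5,interpolation=2))
for i in range(3):
    s=ctrl.read_state();F.append(np.r_[s["clock"],s["force"],s["torque"]])
print(np.array(F).round(3),s["eef_pos"],s["tool_rot"])
```

```text
[[ 6.800e+00  3.500e-01 -2.560e-01 -1.065e+00 -5.000e-03 -4.300e-02
  -3.600e-02]
 [ 6.800e+00  3.500e-01 -2.560e-01 -1.065e+00 -5.000e-03 -4.300e-02
  -3.600e-02]
 [ 6.800e+00  3.500e-01 -2.560e-01 -1.065e+00 -5.000e-03 -4.300e-02
  -3.600e-02]] [ 550.57891364 -228.51451346  219.33293877] [ 3.14157837e+00 -3.91584080e-04 -3.10975576e+00]
```

View pics/s2.png

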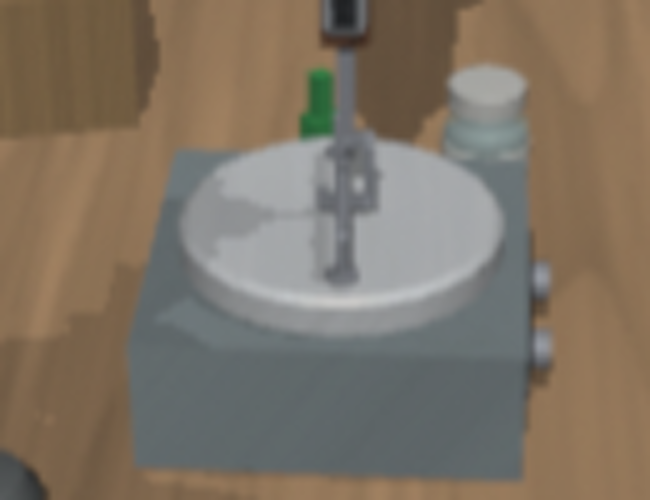

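The side view shows the C-hook around the bar near its middle, touching nothing. Now a baseline force reading, then a lift in small steps.

```bash
cat >> h.py <<'E'
def feel(n=8):
    F=[];Z=[]
    for i in range(n):
        ctrl.get_image("side");s=ctrl.read_state();F.append(np.r_[s["force"],s["torque"],s["tau"]]);Z.append(np.r_[s["eef_pos"],s["tool_rot"]])
    F=np.array(F);Z=np.array(Z)
    print("t",s["clock"],"F",F.mean(0)[:3].round(2),"sd",F[:,2].std().round(2),"T",F.mean(0)[3:6].round(3),"sd",F[:,3].std().round(3),"tau",F.mean(0)[6:].round(3),"sd",F[:,7].std().round(3),"pos",Z.mean(0).round(3),Z[:,2].std().round(2))
E
python3 -c "from h import *;feel()"
```

```text
t 7.2 F [-0.26  0.06 -1.5 ] sd 0.6 T [-0.002 -0.02  -0.022] sd 0.028 tau [ 6.0000e-03 -5.2458e+01  1.7690e+00 -1.8438e+01  1.3000e-02  7.0000e-03
  0.0000e+00] sd 0.04 pos [ 550.874 -228.452  219.373    1.571   -0.      -3.11 ] 0.03
```

jog_arm(
  increments=[1, -0.1, 0.1, -0.4, 0, 0, 0, 1, -0.1, 0.1, -0.7, 0, 0, 0, 1, -0.1, 0.1, -0.8, 0, 0, 0, 1, -0.1, 0.1, -0.8, 0, 0, 0],
)

```text
clock: 7.6
eef_pos: [552.2, -227.4, 227.6]
tool_rot: [-3.141, 0.001, -3.109]
force: [0.6, -0.7, -2.7]
width: 19.5
gripper_force: 59.3
```

jog_arm(
  increments=[1, 0, 0, -0.05, 0, 0, 0, 1, 0, 0, -0.1, 0, 0, 0, 1, 0, 0, -0.1, 0, 0, 0],
)

```text
clock: 7.9
eef_pos: [552.0, -227.4, 228.3]
tool_rot: [3.142, -0.0, -3.109]
force: [-0.4, -0.4, -1.9]
width: 19.3
gripper_force: 59.3
```

jog_arm(
  increments=[1, 0, 0, -0.05, 0, 0, 0, 1, 0, 0, -0.1, 0, 0, 0, 1, 0, 0, -0.1, 0, 0, 0],
)

```text
clock: 8.2
eef_pos: [551.5, -227.2, 228.6]
tool_rot: [3.141, -0.001, -3.109]
force: [0.9, 0.3, -6.9]
width: 19.3
gripper_force: 58.7
```

```bash
python3 -c "from h import *;feel()"
```

```text
t 8.6 F [ 0.23 -0.34 -7.36] sd 0.49 T [-0.103 -0.023 -0.014] sd 0.025 tau [-1.6800e-01 -5.5565e+01  1.7290e+00 -2.0360e+01 -8.3000e-02  8.5000e-02
 -1.0000e-03] sd 0.076 pos [ 5.51569e+02 -2.27253e+02  2.28810e+02  3.14100e+00 -1.00000e-03
 -3.10900e+00] 0.16
```

jog_arm(
  increments=[1, 0, 0, -0.05, 0, 0, 0, 1, 0, 0, -0.05, 0, 0, 0, 1, 0, 0, -0.05, 0, 0, 0],
)

```text
clock: 8.9
eef_pos: [552.0, -227.4, 229.8]
tool_rot: [-3.141, 0.0, -3.109]
force: [0.4, -0.3, -7.8]
width: 19.5
gripper_force: 58.7
```

```bash
python3 -c "from h import *;feel()"
```

```text
t 9.3 F [ 0.19 -0.61 -7.67] sd 0.32 T [-0.205  0.005  0.001] sd 0.035 tau [ -0.311 -55.637   1.58  -20.413  -0.172   0.112   0.   ] sd 0.003 pos [ 551.995 -227.393  229.794   -1.571   -0.      -3.109] 0.02
```

jog_arm(
  increments=[1, 0, 0, -0.05, 0, 0, 0, 1, 0, 0, -0.1, 0, 0, 0, 1, 0, 0, -0.1, 0, 0, 0, 1, 0, 0, -0.1, 0, 0, 0],
)

```text
clock: 9.7
eef_pos: [552.1, -227.3, 230.8]
tool_rot: [3.142, 0.0, -3.109]
force: [0.2, -0.6, -8.3]
width: 19.4
gripper_force: 58.7
```

```bash
python3 -c "from h import *;feel()"
```

```text
t 10.1 F [-0.1  -0.02 -7.26] sd 0.54 T [-0.109 -0.001 -0.011] sd 0.029 tau [ -0.187 -55.598   1.708 -20.491  -0.096   0.068   0.   ] sd 0.012 pos [ 551.999 -227.288  230.777    3.141   -0.      -3.109] 0.01
```

jog_arm(
  increments=[1, 0, 0, 0.15, 0, 0, 0, 1, 0, 0, 0.3, 0, 0, 0, 1, 0, 0, 0.4, 0, 0, 0, 1, 0, 0, 0.4, 0, 0, 0, 1, 0, -0.8, 0.4, 0, 0, 0, 1, 0, -1.6, 0.4, 0, 0, 0, 1, 0, -2.4, 0.4, 0, 0, 0, 1, 0, -2.4, 0.4, 0, 0, 0, 1, 0, -2.4, 0.4, 0, 0, 0],
)

```text
clock: 11.0
eef_pos: [552.6, -251.8, 226.7]
tool_rot: [3.141, -0.0, -3.11]
force: [0.3, -0.2, -2.3]
width: 19.3
gripper_force: 59.5
```

```bash
python3 -c "from h import *;feel(10)"
```

```text
t 11.5 F [-0.26  0.18 -1.82] sd 0.41 T [ 0.002 -0.025  0.001] sd 0.031 tau [ 1.3400e-01 -5.3302e+01  1.8630e+00 -1.8928e+01  2.1000e-02  3.0000e-03
  0.0000e+00] sd 0.013 pos [ 552.827 -251.007  226.763    3.141   -0.      -3.109] 0.05
```

jog_arm(
  increments=[1, 0, 0, -0.1, 0, 0, 0, 1, 0, 0, -0.15, 0, 0, 0, 1, 0, 0, -0.2, 0, 0, 0, 1, 0, 0, -0.25, 0, 0, 0, 1, 0, 0, -0.3, 0, 0, 0, 1, 0, 0, -0.3, 0, 0, 0, 1, 0, 0, -0.3, 0, 0, 0],
)

```text
clock: 12.2
eef_pos: [552.2, -251.0, 229.1]
tool_rot: [3.141, -0.002, -3.109]
force: [0.2, 0.5, -7.8]
width: 19.7
gripper_force: 58.7
```

```bash
python3 -c "from h import *;feel(12)"
```

```text
t 12.8 F [ 0.11  0.23 -8.18] sd 0.5 T [ 0.035 -0.003 -0.019] sd 0.046 tau [ 8.5000e-02 -5.7174e+01  2.0610e+00 -2.1028e+01  6.2000e-02 -2.4000e-02
 -0.0000e+00] sd 0.02 pos [ 552.675 -251.254  229.67     3.141   -0.      -3.109] 0.17
```

jog_arm(
  increments=[1, 0, 0, 0.15, 0, 0, 0, 1, 0, 0, 0.3, 0, 0, 0, 1, 0, 0, 0.3, 0, 0, 0, 1, 0, 0.4, 0.3, 0, 0, 0, 1, 0, 0.8, 0.3, 0, 0, 0, 1, 0, 0.8, 0.3, 0, 0, 0, 1, 0, 0.8, 0.2, 0, 0, 0, 1, 0, 0.8, 0.15, 0, 0, 0, 1, 0, 0.8, 0.1, 0, 0, 0, 1, 0, 0.8, 0.05, 0, 0, 0, 1, 0, 0.8, 0, 0, 0, 0, 1, 0, 0.8, 0, 0, 0, 0, 1, 0, 0.8, 0, 0, 0, 0],
)

```text
clock: 14.1
eef_pos: [551.9, -243.1, 229.1]
tool_rot: [3.141, -0.002, -3.109]
force: [0.2, -0.9, -8.4]
width: 19.5
gripper_force: 58.8
```

```bash
python3 -c "from h import *;feel(12)"
```

```text
t 14.7 F [-0.06 -0.1  -8.79] sd 0.39 T [-0.004 -0.001  0.004] sd 0.028 tau [ 2.0000e-03 -5.6976e+01  1.9700e+00 -2.1000e+01  1.9000e-02  5.0000e-03
  0.0000e+00] sd 0.022 pos [ 552.398 -243.301  229.655    1.571   -0.      -3.109] 0.18
```

The force reads 7.1 N, close to the estimated lid weight of about 7.0 N, and the tipping moment is near zero, so this is the balance point. I'll lift slowly and check that it holds.

jog_arm(
  increments=[1, 0, 0, -0.1, 0, 0, 0, 1, 0, 0, -0.2, 0, 0, 0, 1, 0, 0, -0.3, 0, 0, 0, 1, 0, 0, -0.4, 0, 0, 0, 1, 0, 0, -0.5, 0, 0, 0, 1, 0, 0, -0.5, 0, 0, 0, 1, 0, 0, -0.5, 0, 0, 0],
)

```text
clock: 15.4
eef_pos: [552.5, -243.3, 234.8]
tool_rot: [-3.142, 0.0, -3.109]
force: [-0.9, -0.9, -7.5]
width: 19.3
gripper_force: 58.8
```

Run:
```python
from h import *
feel(10)
p=ctrl.camera_params("wrist");im=ctrl.get_image("wrist");np.save("w4.npy",p,allow_pickle=True);side=ctrl.get_image("side")
o=np.zeros((500,800,3),np.uint8);o[:]=cv2.resize(im,(800,500),interpolation=2)
c=cv2.resize(side[130:210,265:385],(480,320),interpolation=2);o=np.vstack([cv2.resize(im[60:330,140:500],(720,540),interpolation=2)[:280],c[:,:480].repeat(1,1) if 0 else np.hstack([c,np.zeros((320,240,3),np.uint8)])])
cv2.imwrite("pics/w4.png",o[:,:,::-1])
```

```text
t 15.9 F [-0.05  0.08 -8.77] sd 0.65 T [0.006 0.011 0.008] sd 0.034 tau [ 0.0000e+00 -5.6903e+01  1.9650e+00 -2.1213e+01  1.9000e-02 -1.0000e-03
 -0.0000e+00] sd 0.026 pos [ 552.49  -243.328  234.738    2.513   -0.      -3.109] 0.02
```

View pics/w4.png

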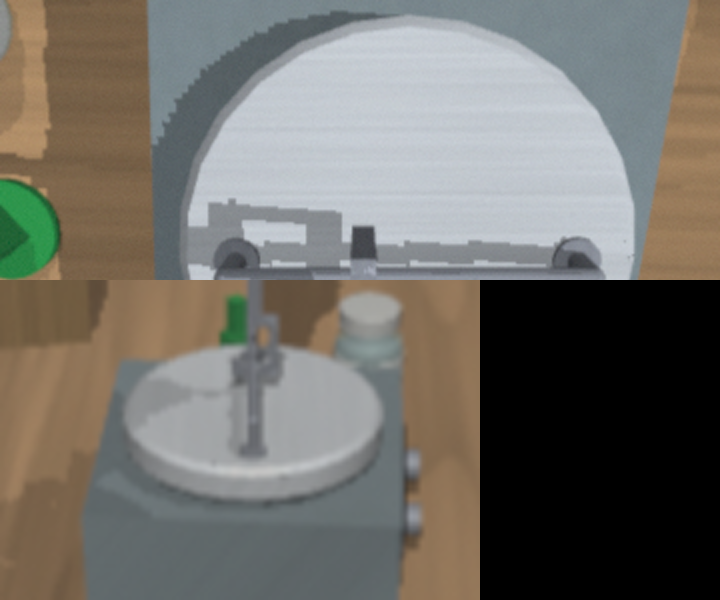

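The lid is level and about 6 mm up: the bar and disc are parallel to the oven, and the posts are at crop columns 237 and 577 with the hook at 363, so the lid's middle lies about 16.7 mm on the +y side of the hook. Next I'll refine the mat's centre with a ring-contrast fit on the saved pictures.

Run:
```python
from h import *
th=np.linspace(0,2*np.pi,180,endpoint=False)
def sc(im,n,p,k,x,y):
    out=[]
    for r in (106,109,115,118):
        P=np.c_[x+r*np.cos(th),y+r*np.sin(th),np.full(180,16.)]
        uv=proj(n,P,p)*k
        ok=(uv[:,0]>0)&(uv[:,0]<im.shape[1]-1)&(uv[:,1]>0)&(uv[:,1]<im.shape[0]-1)
        v=cv2.remap(im,uv[:,:1].astype(np.float32),uv[:,1:].astype(np.float32),1)[:,0];v[~ok]=np.nan;out.append(v)
    d=np.abs((out[0]+out[1]-out[2]-out[3]))
    return np.nanmean(np.clip(d,0,90))
for f,n,k,pf in [("top0","top",1,0),("side0","side",1,0),("w1","wrist",1.25,1),("w2","wrist",1.25,1),("w3","wrist",1.25,1)]:
    im=cv2.GaussianBlur(cv2.imread(f"pics/{f}.png"),(0,0),1.0*k).astype(np.float32)
    p=np.load(f+".npy",allow_pickle=True).item() if pf else ctrl.camera_params(n)
    if n!="wrist": p=ctrl.camera_params(n)
    g=[(sc(im,n,p,k,x,y),x,y) for x in range(530,562,2) for y in range(96,130,2)]
    print(f,sorted(g)[::-1][:4],np.mean([q[0] for q in g]))
```

```text
top0 [(np.float32(24.57332), 546, 96), (np.float32(23.968407), 548, 96), (np.float32(22.941877), 544, 96), (np.float32(22.652843), 548, 112)] 13.538109
side0 [(np.float32(16.31665), 548, 122), (np.float32(16.258326), 548, 124), (np.float32(16.170523), 546, 122), (np.float32(15.952677), 550, 124)] 10.747539
w1 [(np.float32(35.738766), 542, 116), (np.float32(35.60708), 544, 116), (np.float32(34.779114), 542, 114), (np.float32(33.91862), 550, 110)] 21.962542
w2 [(np.float32(40.644928), 542, 116), (np.float32(39.650974), 542, 114), (np.float32(39.037373), 544, 116), (np.float32(37.802605), 540, 114)] 23.584051
w3 [(np.float32(54.304672), 546, 112), (np.float32(53.830185), 548, 112), (np.float32(52.331673), 548, 114), (np.float32(51.94232), 546, 114)] 30.238367
```

jog_arm(
  increments=[1, 0, 0, -0.2, 0, 0, 0, 1, 0, 0, -0.6, 0, 0, 0, 1, 0, 0, -1.2, 0, 0, 0, 1, 0, 0, -1.8, 0, 0, 0, 1, 0, 0, -2.2, 0, 0, 0, 1, 0, 0, -2.4, 0, 0, 0, 1, 0, 0, -2.4, 0, 0, 0, 1, 0, 0.2, -2.4, 0, 0, 0, 1, 0, 0.6, -2.4, 0, 0, 0, 1, 0, 1.2, -2.4, 0, 0, 0, 1, -0.03, 2, -2.4, 0, 0, 0, 1, -0.06, 3, -2.4, 0, 0, 0, 1, -0.1, 4.2, -2.4, 0, 0, 0, 1, -0.13, 5.6, -2.4, 0, 0, 0, 1, -0.16, 7.2, -2.4, 0, 0, 0, 1, -0.2, 8.8, -2.4, 0, 0, 0, 1, -0.23, 10.4, -2.4, 0, 0, 0, 1, -0.26, 12, -2.4, 0, 0, 0, 1, -0.3, 13.6, -2.4, 0, 0, 0, 1, -0.33, 15.2, -2.4, 0, 0, 0],
)

```text
clock: 18.0
eef_pos: [550.9, -89.9, 258.9]
tool_rot: [3.142, 0.0, -3.109]
force: [-0.5, -0.7, -8.0]
width: 19.0
gripper_force: 58.9
```

jog_arm(
  increments=[1, -0.02, 1.6, 0, 0, 0, 0, 1, -0.05, 3.2, 0, 0, 0, 0, 1, -0.08, 4.8, 0, 0, 0, 0, 1, -0.1, 6.4, 0, 0, 0, 0, 1, -0.12, 8, 0, 0, 0, 0, 1, -0.15, 9.6, 0, 0, 0, 0, 1, -0.17, 11.2, 0, 0, 0, 0, 1, -0.2, 12.6, 0, 0, 0, 0, 1, -0.22, 14, 0, 0, 0, 0, 1, -0.23, 15.2, 0, 0, 0, 0, 1, -0.23, 16.2, 0, 0, 0, 0, 1, -0.23, 17, 0, 0, 0, 0, 1, -0.23, 17.7, 0, 0, 0, 0, 1, -0.23, 18.2, 0, 0, 0, 0, 1, -0.23, 18.5, 0, 0, 0, 0, 1, -0.23, 18.7, 0, 0, 0, 0, 1, -0.23, 18.7, 0, 0, 0, 0, 1, -0.23, 18.7, 0, 0, 0, 0, 1, -0.23, 18.7, 0, 0, 0, 0, 1, -0.23, 18.7, 0, 0, 0, 0],
)

```text
clock: 20.0
eef_pos: [547.2, 95.3, 258.8]
tool_rot: [-3.141, -0.0, -3.11]
force: [0.3, -0.0, -8.5]
width: 19.3
gripper_force: 58.9
```

```bash
python3 -c "from h import *;feel(3)"
```

```text
t 20.15 F [-0.24 -0.57 -8.3 ] sd 0.47 T [ 0.002 -0.012 -0.02 ] sd 0.022 tau [ 2.4000e-02 -5.1148e+01  1.3270e+00 -2.1119e+01  2.4000e-02  4.0000e-03
  0.0000e+00] sd 0.002 pos [547.201  95.472 258.793  -3.142  -0.     -3.11 ] 0.02
```

jog_arm(
  increments=[1, 0, 0, 0.2, 0, 0, 0, 1, 0, 0, 0.6, 0, 0, 0, 1, 0, 0, 1.2, 0, 0, 0, 1, 0, 0, 2, 0, 0, 0, 1, 0, 0, 2.8, 0, 0, 0, 1, 0, 0, 3.6, 0, 0, 0, 1, 0, 0, 4.4, 0, 0, 0, 1, 0, 0, 5.2, 0, 0, 0, 1, 0, 0, 6, 0, 0, 0, 1, 0, 0, 6.6, 0, 0, 0, 1, 0, 0, 7.2, 0, 0, 0, 1, 0, 0, 7.6, 0, 0, 0, 1, 0, 0, 7.9, 0, 0, 0, 1, 0, 0, 8, 0, 0, 0, 1, 0, 0, 8, 0, 0, 0, 1, 0, 0, 8, 0, 0, 0],
)

```text
clock: 21.75
eef_pos: [547.4, 95.7, 179.0]
tool_rot: [3.141, 0.001, -3.109]
force: [-0.6, 0.4, -8.1]
width: 19.5
gripper_force: 58.9
```

Run:
```python
from h import *
feel(3)
p=ctrl.camera_params("wrist");w=ctrl.get_image("wrist");np.save("w5.npy",p,allow_pickle=True)
t=ctrl.get_image("top");s=ctrl.get_image("side")
cv2.imwrite("w5raw.png",w[:,:,::-1])
o=np.zeros((600,800,3),np.uint8)
o[:300,:480]=cv2.resize(w,(480,300),interpolation=3)
o[300:,:400]=cv2.resize(t[145:265,190:350],(400,300),interpolation=2)
o[300:,400:]=cv2.resize(s[210:330,245:405],(400,300),interpolation=2)
cv2.imwrite("pics/c5.png",o[:,:,::-1])
```

```text
t 21.9 F [ 0.97  0.46 -8.54] sd 0.75 T [0.026 0.    0.001] sd 0.046 tau [ 0.0000e+00 -5.3594e+01  1.4180e+00 -1.7788e+01  1.6000e-02  4.0000e-03
 -0.0000e+00] sd 0.037 pos [ 5.47392e+02  9.57190e+01  1.79075e+02  3.14100e+00  1.00000e-03
 -3.10900e+00] 0.03
```

View pics/c5.png

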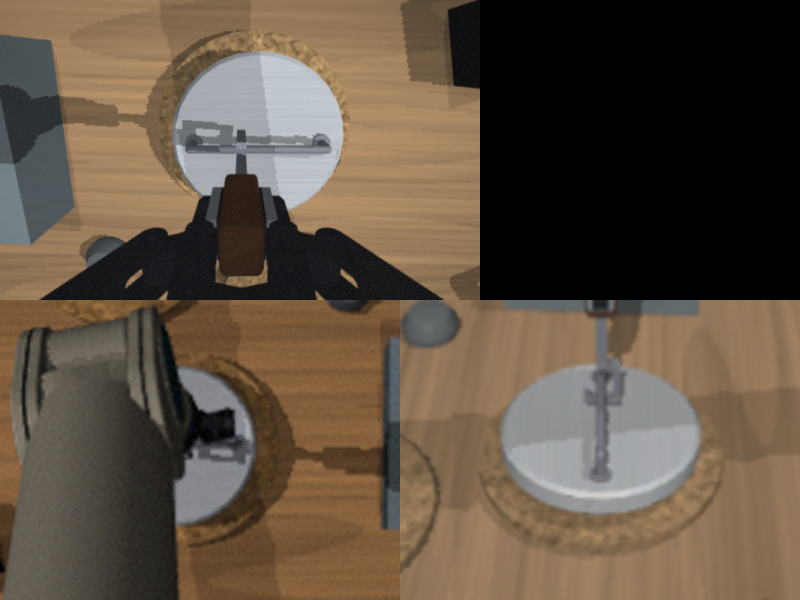

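The lid hangs level 8 mm above the mat with cork showing all round. In the wrist panel the mat spans columns 160 to 349 with its top at row 30, and the lid spans 173 to 343 with its top at row 53.

Run:
```python
from h import *
from scipy.optimize import least_squares
p=np.load("w5.npy",allow_pickle=True).item()
im=cv2.GaussianBlur(cv2.imread("w5raw.png"),(0,0),1.0).astype(np.float32)
def circ(r,z,g,lo,hi):
    th=np.radians(np.arange(lo,hi,2))
    def sc(x,y):
        v=[]
        for q in (r-5,r-3,r+3,r+5):
            uv=proj("wrist",np.c_[x+q*np.cos(th),y+q*np.sin(th),np.full(len(th),float(z))],p).astype(np.float32)
            v.append(cv2.remap(im,uv[:,:1],uv[:,1:],1)[:,0])
        return np.clip(np.abs(v[0]+v[1]-v[2]-v[3]),0,90).mean()
    G=sorted([(sc(x,y),x,y) for x in range(g[0]-16,g[0]+17) for y in range(g[1]-16,g[1]+17)])[::-1];print(G[:4])
circ(112,16,(546,113),110,250)
circ(90,52.7,(546,113),100,260)
f=lambda x,y,z:atz("wrist",(x/.75,y/.75),z,p).round(1)
print(f(160,115,16),f(349,120,16),f(253,30,16),"|",f(173,135,52.7),f(343,135,52.7),f(258,53,52.7))
```

```text
[(np.float32(55.244186), 562, 103), (np.float32(54.861385), 562, 102), (np.float32(54.422234), 561, 103), (np.float32(54.07178), 562, 104)]
[(np.float32(82.60159), 550, 114), (np.float32(82.52184), 551, 114), (np.float32(82.37011), 550, 113), (np.float32(82.16869), 551, 113)]
[528.6   2.1  16. ] [527.4 219.4  16. ] [435.6 104.5  16. ] | [541.9  25.2  52.7] [536.3 200.4  52.7] [459.5 108.7  52.7]
```

The lid is within about 2 mm of the mat's middle. I'll make a small correction and set it down slowly.

jog_arm(
  increments=[1, 0.1, -0.1, 0.1, 0, 0, 0, 1, 0.2, -0.2, 0.25, 0, 0, 0, 1, 0.2, -0.2, 0.4, 0, 0, 0, 1, 0.2, -0.2, 0.55, 0, 0, 0, 1, 0.2, -0.2, 0.65, 0, 0, 0, 1, 0.2, -0.2, 0.7, 0, 0, 0, 1, 0.2, -0.2, 0.75, 0, 0, 0, 1, 0.2, -0.2, 0.8, 0, 0, 0, 1, 0.2, -0.2, 0.85, 0, 0, 0, 1, 0.2, -0.2, 0.9, 0, 0, 0, 1, 0.2, -0.2, 0.95, 0, 0, 0, 1, 0.2, -0.2, 1, 0, 0, 0, 1, 0.2, -0.2, 1, 0, 0, 0],
)

```text
clock: 23.35
eef_pos: [545.7, 93.6, 169.2]
tool_rot: [3.141, 0.001, -3.109]
force: [0.7, 0.8, -2.2]
width: 19.4
gripper_force: 59.6
```

```bash
python3 -c "from h import *;feel(5)"
```

```text
t 23.6 F [ 0.04 -0.3  -1.56] sd 0.4 T [-0.006 -0.018 -0.004] sd 0.028 tau [ 3.0000e-03 -5.0050e+01  1.2910e+00 -1.5601e+01  9.0000e-03 -1.0000e-03
  0.0000e+00] sd 0.007 pos [545.458  93.607 168.978   3.142   0.     -3.109] 0.08
```

jog_arm(
  increments=[1, 0, 0, 0.3, 0, 0, 0, 1, 0, 0, 0.6, 0, 0, 0, 1, 0, 0, 0.75, 0, 0, 0, 1, 0, 0, 0.75, 0, 0, 0, 1, 0, 0, 0.75, 0, 0, 0],
)

```text
clock: 24.1
eef_pos: [545.2, 93.6, 161.2]
tool_rot: [-3.142, -0.0, -3.109]
force: [-0.4, 0.3, -1.7]
width: 19.7
gripper_force: 59.6
```

jog_arm(
  increments=[1, 0.5, 0, 0, 0, 0, 0, 1, 1.2, 0, 0, 0, 0, 0, 1, 2, 0, 0, 0, 0, 0, 1, 3, 0, 0, 0, 0, 0, 1, 4, 0, 0, 0, 0, 0, 1, 5, 0, 0, 0, 0, 0, 1, 5, 0, 0, 0, 0, 0, 1, 5, 0, -1, 0, 0, 0, 1, 5, 0, -3, 0, 0, 0, 1, 5, 0, -6, 0, 0, 0, 1, 5, 0, -10, 0, 0, 0, 1, 5, 0, -12, 0, 0, 0, 1, 5, 0, -12, 0, 0, 0, 1, 5, 0, -12, 0, 0, 0],
)

```text
clock: 25.5
eef_pos: [495.4, 91.9, 281.4]
tool_rot: [3.141, 0.001, -3.109]
force: [-0.5, 0.1, -2.5]
width: 19.3
gripper_force: 60.0
```

jog_arm(
  increments=[1, 0.3, 2, 0, 0, 0, -2, 1, 1, 6, 0, 0, 0, -5, 1, 2, 10, 0, 0, 0, -8, 1, 3, 14, 0, 0, 0, -11, 1, 4, 18, 0, 0, 0, -14, 1, 4.5, 22, 0, 0, 0, -16, 1, 5, 25, 0, 0, 0, -18.2, 1, 5.1, 26.5, 0, 0, 0, -18.2, 1, 5.1, 27, 0, 0, 0, -18.2, 1, 5.1, 27, 0, 0, 0, -18.2, 1, 5.1, 27, 0, 0, 0, -18.2, 1, 5.1, 27, 0, 0, 0, -18.2, 1, 5.1, 27, 0, 0, 0, -18.2],
)

```text
clock: 26.8
eef_pos: [436.2, 358.9, 281.5]
tool_rot: [-3.141, 0.0, -2.794]
force: [-0.3, -0.0, -2.6]
width: 19.5
gripper_force: 59.8
```

Run:
```python
from h import *
feel(4)
t=ctrl.get_image("top");s=ctrl.get_image("side");w=ctrl.get_image("wrist")
o=np.zeros((600,800,3),np.uint8)
o[:300,:400]=cv2.resize(t[145:265,190:350],(400,300),interpolation=2)
o[:300,400:]=cv2.resize(s[210:330,245:405],(400,300),interpolation=2)
o[300:,:480]=cv2.resize(w,(480,300),interpolation=3)
o[300:,500:]=cv2.resize(s[290:390,330:430],(300,300),interpolation=2)
cv2.imwrite("pics/c6.png",o[:,:,::-1])
```

```text
t 27.0 F [-0.36  0.34 -1.44] sd 0.37 T [-0.006 -0.017 -0.003] sd 0.026 tau [ 9.7000e-02 -4.7858e+01 -1.2000e-01 -1.9917e+01  2.0000e-02  8.0000e-03
  1.0000e-03] sd 0.041 pos [435.895 359.587 281.47   -1.571   0.     -2.793] 0.02
```

View pics/c6.png

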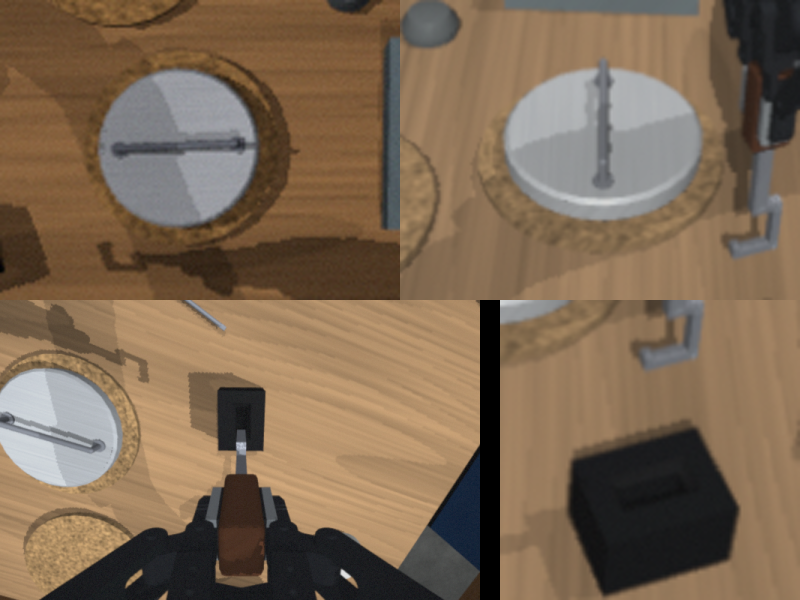

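The lid lies flat and about central on the mat, with lid centre at crop (178,148) and mat about (183,147). The hook is lined up with the holder slot at column 242. I'll lower the lifter in.

jog_arm(
  increments=[1, 0, 0, 2, 0, 0, 0, 1, 0, 0, 5, 0, 0, 0, 1, 0, 0, 8, 0, 0, 0, 1, 0, 0, 10, 0, 0, 0, 1, 0, 0, 10.6, 0, 0, 0, 1, 0, 0, 10.6, 0, 0, 0, 1, 0, 0, 11.2, 0, 0, 0, 1, 0, 0, 12, 0, 0, 0, 1, 0, 0, 12.8, 0, 0, 0, 1, 0, 0, 13.4, 0, 0, 0, 1, 0, 0, 13.4, 0, 0, 0],
)

```text
clock: 28.25
eef_pos: [435.1, 359.7, 146.3]
tool_rot: [-3.141, -0.002, -2.792]
force: [0.4, 0.4, -2.0]
width: 19.2
gripper_force: 59.9
```

jog_arm(
  increments=[1, 0, 0, 0.6, 0, 0, 0, 1, 0, 0, 1.2, 0, 0, 0, 1, 0, 0, 1.8, 0, 0, 0, 1, 0, 0, 2.3, 0, 0, 0, 1, 0, 0, 2.6, 0, 0, 0, 1, 0, 0, 2.8, 0, 0, 0, 1, 0, 0, 2.8, 0, 0, 0, 1, 0, 0, 2.8, 0, 0, 0],
)

```text
clock: 29.05
eef_pos: [435.7, 360.3, 119.4]
tool_rot: [3.141, 0.0, -2.792]
force: [0.0, -0.1, -2.5]
width: 19.4
gripper_force: 59.9
```

```bash
python3 -c "from h import *;feel(4)"
```

```text
t 29.25 F [ 0.1  -0.01 -1.87] sd 0.14 T [-0.013 -0.035 -0.001] sd 0.04 tau [-3.0000e-03 -5.2841e+01 -7.3000e-02 -1.3905e+01  7.0000e-03  5.0000e-03
 -0.0000e+00] sd 0.047 pos [435.752 360.331 119.529   3.141   0.     -2.792] 0.01
```

jog_arm(
  increments=[1, 0, 0, 0.06, 0, 0, 0, 1, 0, 0, 0.11, 0, 0, 0, 1, 0, 0, 0.11, 0, 0, 0, 1, 0, 0, 0.11, 0, 0, 0, 3, 0, 0, 0.11, 0, 0, 0, 5, 0, 0, 0.11, 0, 0, 0, 8, 0, 0, 0.11, 0, 0, 0, 8.5, 0, 0, 0.11, 0, 0, 0, 8.5, 0, 0, 0.11, 0, 0, 0, 8.5, 0, 0, 0.11, 0, 0, 0, 8.5, 0, 0, 0.11, 0, 0, 0],
)

```text
clock: 30.35
eef_pos: [435.6, 360.2, 118.2]
tool_rot: [3.142, 0.0, -2.792]
force: [0.3, -0.8, -0.7]
width: 85.2
gripper_force: 0.0
```

jog_arm(
  increments=[8.5, 0, 0, -1, 0, 0, 0, 8.5, 0, 0, -3, 0, 0, 0, 8.5, 0, 0, -6, 0, 0, 0, 8.5, 0, 0, -10, 0, 0, 0, 8.5, 0, 0, -14, 0, 0, 0, 8.5, 0, 0, -15, 0, 0, 0, 8.5, 0, 0, -15, 0, 0, 0, 8.5, 0, 0, -15, 0, 0, 0],
)

```text
clock: 31.15
eef_pos: [435.0, 359.7, 267.5]
tool_rot: [-3.141, -0.001, -2.792]
force: [0.3, 0.3, -1.0]
width: 84.9
gripper_force: 0.0
```

Run:
```python
from h import *
s=ctrl.read_state();print(s["clock"],s["eef_pos"],s["force"],s["width"],s["qd"].round(3))
side0=cv2.imread("pics/side0.png");im=ctrl.get_image("side")[:,:,::-1]
cv2.imwrite("pics/end.png",np.hstack([cv2.resize(x[295:395,340:420],(400,500),interpolation=2) for x in(side0,im)]))
```

```text
31.15 [435.01206913 359.65103449 267.47374172] [ 0.33397892  0.29058283 -0.95795772] 84.90887462401943 [ 0.     0.023  0.002  0.014 -0.    -0.001 -0.002]
```

View pics/end.png

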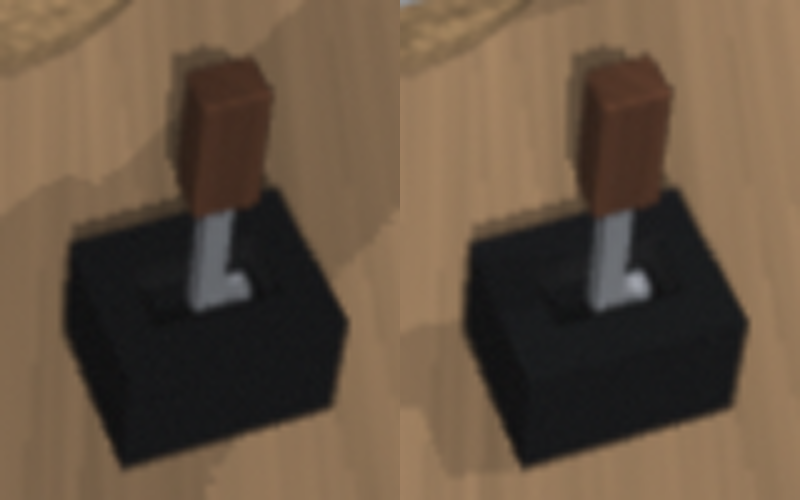

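The lifter is upright in its holder, as at the start (left panel before, right panel after).

```bash
python3 -c "
from cell import ctrl
print(ctrl.finish_job())"
```

```text
the job is handed in; nothing more can be done
None
```

The lid was lifted level at its balance point, about 16 mm from the middle of the bar toward −y, and set flat within a few mm of the near mat's centre; the lifter is upright in its holder, and I handed the job in at about 31 s, with no verdict returned.

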